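Set the stock tags

TASK

On the stock board each blue bin has a hinged tag in front of it, which shall lie with its green face up if the bin is full (two jars) and with its red face up if a jar is missing. Push over with a fingertip every tag that shows the wrong face, so that it falls to its other side and only the full bins show green. Leave the tags that are right already as they are, and leave the jars and all other things standing where they are: nothing is to be picked up or shifted.

Things in the scene. Friction and masses are not known exactly. Their poses are not given: they have to be found in the camera images.
- board: grey laminate stock board fixed to the bench, 290 x 270 x 12 mm; origin at its underside, below the middle of the line of tag hinges, 75 mm from the near edge; x points square across the board from the tags to the bins, y along the row of tags, z up. Its three lanes are 85 mm apart; each has one tag (at x = 0) with one bin behind it.
- leaf_1 (a joint): angle of tag 1 (rad): 0 = upright; positive leans away from the robot to its bin, stop at +1.1: GREEN face up; negative leans to the robot, stop at -1.1: RED face up. It turns almost without friction and falls by its own weight to the side of upright that it is on; a finger pushing it should stop or lift just past the hinge axis, to leave it room to lie down.
- leaf_1_hinge (a point): middle of the hinge axis of tag 1, 48 mm above the bench, axes as the board's; the axis runs along y. When the tag lies at a stop, the middle of its roller is 53 mm out in x and 27 mm above the axis, with open space under it.
- tag_1: tag 1: grey foot on the board, origin under its centre, two posts to y = +-32.5 mm and 43 mm high. Between them turns a thin plate, 50 mm wide (y), 40 g, one face green, one red; along its outer edge, 60 mm from the axis, a white free-turning roller 8 mm across: a finger pushed level against it turns the tag up without binding (under 2 N). Tags can stand in any lane.
- leaf_2 (a joint): angle of tag 2 (rad): 0 = upright; positive leans away from the robot to its bin, stop at +1.1: GREEN face up; negative leans to the robot, stop at -1.1: RED face up. It turns almost without friction and falls by its own weight to the side of upright that it is on; a finger pushing it should stop or lift just past the hinge axis, to leave it room to lie down.
- leaf_2_hinge (a point): middle of the hinge axis of tag 2, 48 mm above the bench, axes as the board's; the axis runs along y. When the tag lies at a stop, the middle of its roller is 53 mm out in x and 27 mm above the axis, with open space under it.
- tag_2: tag 2: grey foot on the board, origin under its centre, two posts to y = +-32.5 mm and 43 mm high. Between them turns a thin plate, 50 mm wide (y), 40 g, one face green, one red; along its outer edge, 60 mm from the axis, a white free-turning roller 8 mm across: a finger pushed level against it turns the tag up without binding (under 2 N). Tags can stand in any lane.
- leaf_3 (a joint): angle of tag 3 (rad): 0 = upright; positive leans away from the robot to its bin, stop at +1.1: GREEN face up; negative leans to the robot, stop at -1.1: RED face up. It turns almost without friction and falls by its own weight to the side of upright that it is on; a finger pushing it should stop or lift just past the hinge axis, to leave it room to lie down.
- leaf_3_hinge (a point): middle of the hinge axis of tag 3, 48 mm above the bench, axes as the board's; the axis runs along y. When the tag lies at a stop, the middle of its roller is 53 mm out in x and 27 mm above the axis, with open space under it.
- tag_3: tag 3: grey foot on the board, origin under its centre, two posts to y = +-32.5 mm and 43 mm high. Between them turns a thin plate, 50 mm wide (y), 40 g, one face green, one red; along its outer edge, 60 mm from the axis, a white free-turning roller 8 mm across: a finger pushed level against it turns the tag up without binding (under 2 N). Tags can stand in any lane.
- bin_a: blue open bin a fixed to the board, 104 (x) x 58 (y) x 22 mm high, 4 mm walls, room for two jars one behind the other; origin at the centre of its underside, axes as the board's. The tag that belongs to it stands straight in front: its hinge is at x = -167 mm, y = 0 of the bin, 115 mm before the bin's near wall. Any bin can be in any lane.
- bin_b: blue open bin b fixed to the board, 104 (x) x 58 (y) x 22 mm high, 4 mm walls, room for two jars one behind the other; origin at the centre of its underside, axes as the board's. The tag that belongs to it stands straight in front: its hinge is at x = -167 mm, y = 0 of the bin, 115 mm before the bin's near wall. Any bin can be in any lane.
- bin_c: blue open bin c fixed to the board, 104 (x) x 58 (y) x 22 mm high, 4 mm walls, room for two jars one behind the other; origin at the centre of its underside, axes as the board's. The tag that belongs to it stands straight in front: its hinge is at x = -167 mm, y = 0 of the bin, 115 mm before the bin's near wall. Any bin can be in any lane.
- stock_jar_1: loose orange jar with a black cap, 43 mm across, 66 mm high (caps reach 83 mm above the bench), standing in a bin; origin at the centre of its underside.
- stock_jar_2: loose blue jar with a black cap, 43 mm across, 66 mm high (caps reach 83 mm above the bench), standing in a bin; origin at the centre of its underside.
- stock_jar_3: loose pale grey jar with a black cap, 43 mm across, 66 mm high (caps reach 83 mm above the bench), standing in a bin; origin at the centre of its underside.
- stock_jar_4: loose orange jar with a black cap, 43 mm across, 66 mm high (caps reach 83 mm above the bench), standing in a bin; origin at the centre of its underside.
- stock_jar_5: loose blue jar with a black cap, 43 mm across, 66 mm high (caps reach 83 mm above the bench), standing in a bin; origin at the centre of its underside.
- tape: bystander, loose on the bench: yellow rolled-up measuring tape, 54 x 54 x 16 mm; origin at the centre of its underside.
- marker_pen: bystander, loose on the bench: marker pen, 135 mm long, along its y axis; origin at the centre of its underside.
- black_tin: bystander, loose on the bench: black round tin, 41 mm across, 24 mm high; origin at the centre of its underside.
- pliers: bystander, loose on the bench: blue-handled pliers, 49 x 140 x 12 mm, long along y; origin at the centre of its underside.
- hammer: bystander, loose on the bench: hammer with a wooden handle, 94 x 288 x 28 mm, long along y; origin at the centre of its underside.

How it is judged:
At the end, for the whole second after the job is handed in: Every tag in front of a full bin rests green face up (joint above 1.0), the tag in front of the bin with one jar rests red face up (joint below -1.0), and all jars and loose things are within 20 mm of where they stood (value of joint leaf_1 below -1 rad and value of joint each of leaf_2, leaf_3 above 1 rad and distance of each of stock_jar_1, stock_jar_2, stock_jar_3, stock_jar_4, stock_jar_5, tape, marker_pen, black_tin, pliers, hammer from where it was at the start of the episode below 0.02 m); the robot touches nothing.
It fails at once if a jar is picked up, knocked over or shifted by more than 20 mm (distance of any of stock_jar_1, stock_jar_2, stock_jar_3, stock_jar_4, stock_jar_5 from where it was at the start of the episode above 0.02 m or angle between any of stock_jar_1, stock_jar_2, stock_jar_3, stock_jar_4, stock_jar_5's own z axis and vertical above 0.3 rad).
It fails at once if another loose thing on the bench is picked up or shifted by more than 20 mm (distance of any of tape, marker_pen, black_tin, pliers, hammer from where it was at the start of the episode above 0.02 m).
It fails at once if a tag that already shows the right face is turned (by more than about 20 degrees) (value of joint leaf_3 below 0.8 rad).
It also fails if it takes over 38 s, if anything falls off the work surface, if the arm or the gripper's body presses on something with over 40 N, if the wrist force passes 120 N, or if a joint passes its speed limit or range.

ROBOT

A 6-joint arm with a two-finger parallel gripper is mounted at the origin on a cart in front of the work surface, level with it; the furniture and walls round the work are solid. World frame = base frame: x ahead of the robot, y to its left, z up, the work surface at z = 0. Lengths are in m, angles in rad, forces in N, time in s.
With the tool pointing down it reaches from about 0.25 to 0.775 m from the base axis. Payload 4 kg.
Tool frame: the origin (TCP) lies where the fingers leave the gripper's body, on its centre line; the fingertips stand 97 mm ahead of it and the grasp point (between the pads) lies 78 mm ahead of it; z points along the fingers, y is the line along which they close (so a half turn about z gives the same grasp; the last joint's range is limited). The gripper opens to 94 mm and grips with 3 to 60 N. Pads are 16 mm wide; open, the fingers measure 119 mm over their backs; the gripper's body (75 mm by 177 mm) begins 78 mm behind the grasp point.
Start: joints at [-1.301, 0.087, 1.371, -0, 1.684, -0.103], TCP at [0.2, -0.512, 0.303] pointing down, gripper open.
Joint ranges: [-3.1, 3.1], [-0.76, 2.03], [0.27, 2.55], [-1.08, 4.22], [0.17, 2.65], [-2.57, 2.57]. Speed limits (rad/s): [2.79, 2.79, 3.14, 3.14, 3.14, 3.14].

INTERFACE

Orientations are given as a rotation vector (axis times angle).
In Python, from station import manip gives the robot as it stands.
- The arm moves only by the tool carry_out, never from a script. Its argument "steps" is a list of rows, each a list of 3 entries, a list of its own where there are three numbers: the shift along the tool's x, y, z scaled (see below), then the turn, a rotation vector about the tool's x, y, z scaled (see below), then the gripper command: -1 is fully open, 1 is shut, values between are in proportion. In form: [[[dx, dy, dz], [rx, ry, rz], hand], ...]. A call has 1 to 5 rows; each row shifts and turns the commanded pose from where the row before left it, along the tool's axes as they then stand; what a row does not reach is not made up. The controller multiplies each number of a shift by 0.2 m and each number of a turn by 0.1 rad. A row lasts 1/10 s, in which the tool goes at most 50 mm and 8.59 degrees, less where a joint would pass 70% of its speed; a pose out of reach is approached as far as the arm can. A call with a number of a shift or a turn outside -1 to 1 is refused whole. A call with a gripper value outside its range is refused whole. The fingers move at their own pace and stop on an object; "force" is the grip in N (left out, the last holds). Time passes only in rows, so rows that do not move let the fingers close. It gives the time, the measured TCP pose, the force, the opening and the grip force at its end, in the units of the state.
- manip.get_state(): the state, without advancing time (a new reading comes with each control period).
- manip.get_image(name): name is "scene" or "top"; returns the picture (400x640x3 uint8, blue, green, red); there is no depth.
- manip.camera_params(name): a dict with "mtx" (3x3 intrinsics, pixels), "pose" (4x4, takes a point from camera to world coordinates). Camera axes: x right, y up, looking along -z (the intrinsics and any distortion apply to the point x, -y, -z); pixel columns grow to the right and rows downward; lengths in m; the calibration is good to about 2 mm. A picture is of the moment at which its call begins. camera_params takes no time and is no camera call.
- manip.close_job(): hands the job in; it is judged then, once.
The state is a dict: "time_s": time; "q": joint angles; "qd": joint speeds; "joint_torque": joint torques, N m; "tool_pos": TCP position; "eef_rot": TCP orientation; "wrist_force": force on the tool from outside, world axes, zero at the start; "torque": the same for the moment, N m; "finger_gap": finger opening in m; "grasp_force": force on a finger pad.
Only numpy, scipy, OpenCV 4.12 (cv2) and the standard library are available. Lean on these libraries where they do the work, as an engineer would, in place of code of your own. Each camera call takes 0.05 s, during which the arm holds its last target. There are 200 camera calls.

## Working session

There is one attempt and no reset: what is moved stays moved. The work goes in short steps, Python scripts to look and compute and a tool call to move; the robot and the scene stay as the last step left them, time stands still between calls to the robot, and variables do not carry over. Pictures are saved under pics/ and viewed, at most 10 in all, crops included, and the job is handed in when it is done.

Besides the shell and the picture viewer there is one more tool, called after "Emit:" as a command line: name --argument value ..., lists and objects as JSON in quotes. carry_out: Moves the arm, as the interface text tells. Shifts and turns lie within -1 to 1; 1 stands for 0.2 m of shift or 0.1 rad of turn. Its arguments: {"type":"object","properties":{"steps":{"type":"array"},"force":{"type":"number"}},"required":["steps"]}

```bash
mkdir -p pics
python3 - <<'E'
from station import manip
import cv2,numpy as np
for n in ("scene","top"):
    cv2.imwrite(f"pics/{n}0.png",manip.get_image(n)); c=manip.camera_params(n); print(n,np.round(c["mtx"],1).tolist(),np.round(c["pose"],3).tolist())
s=manip.get_state();print(s["time_s"],s["tool_pos"],s["eef_rot"],s["finger_gap"])
E
```

```text
scene [[406.0, 0.0, 319.9], [0.0, 406.0, 199.9], [0.0, 0.0, 1.0]] [[-0.456, 0.666, -0.591, -0.127], [-0.89, -0.329, 0.315, 0.585], [0.015, 0.67, 0.743, 0.86], [0.0, 0.0, 0.0, 1.0]]
top [[397.3, 0.0, 319.8], [0.0, 397.3, 199.1], [0.0, 0.0, 1.0]] [[-0.015, 0.995, -0.101, 0.408], [-1.0, -0.014, 0.009, 0.227], [0.007, 0.101, 0.995, 1.014], [0.0, 0.0, 0.0, 1.0]]
0.1 [ 0.2002245  -0.51193581  0.30163409] [-3.08523500e+00 -5.81797874e-01  3.26087656e-04] 0.09388231119726533
```

View pics/scene0.png

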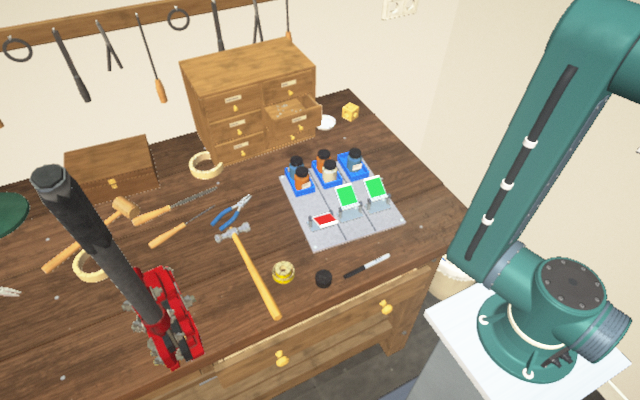

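View pics/top0.png

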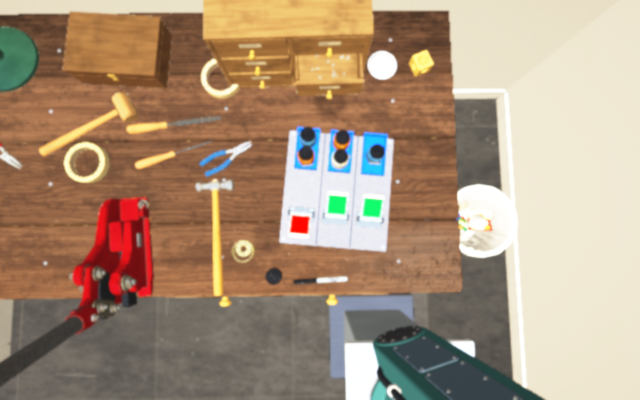

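The top view shows three lanes.
- **Left:** bin (306,148) has two jars, and its tag (300,225) is red, which is wrong.
- **Middle:** bin (341,150) has two jars, and its tag (337,205) is green, which is right.
- **Right:** bin (375,152) has one jar, and its tag (372,207) is green, which is wrong.

The teal arm is ours. It stands off to the right of the picture.

```bash
cat > h.py <<'E'
import cv2,numpy as np
from station import manip
from scipy.spatial.transform import Rotation as Ro
def ray(n,p):
    c=manip.camera_params(n);K=np.array(c["mtx"]);T=np.array(c["pose"])
    d=np.linalg.inv(K)@[p[0],p[1],1]; return T[:3,3],T[:3,:3]@[d[0],-d[1],-d[2]]
def plane(n,p,z):
    o,d=ray(n,p);return o+d*(z-o[2])/d[2]
def tri(a,b):
    (o,d),(p,e)=ray("top",a),ray("scene",b); s=np.linalg.lstsq(np.c_[d,-e],p-o,rcond=None)[0]
    u,v=o+d*s[0],p+e*s[1]; return (u+v)/2,np.linalg.norm(u-v)
def blobs(im,col,box):
    h=cv2.cvtColor(im,cv2.COLOR_BGR2HSV);H,S,V=cv2.split(h)
    m={"g":(abs(H.astype(int)-60)<15),"r":((H<6)|(H>174))}[col]&(S>150)&(V>90)
    k=np.zeros_like(m);x0,y0,x1,y1=box;k[y0:y1,x0:x1]=1
    n,l,st,c=cv2.connectedComponentsWithStats((m&k).astype(np.uint8))
    return [(c[i],st[i]) for i in range(1,n) if st[i,4]>40]
BOX={"top":(280,180,400,250),"scene":(300,170,400,235)}
E
python3 - <<'E'
from h import *
P={}
for n in ("top","scene"):
    im=cv2.imread(f"pics/{n}0.png")
    for c in "gr":
        P[n,c]=sorted(blobs(im,c,BOX[n]),key=lambda t:t[0][0])
        for b in P[n,c]: print(n,c,np.round(b[0],1),b[1],np.round(plane(n,b[0],.0615),4))
for c in "gr":
    for a,b in zip(P["top",c],P["scene",c]): print(c,tri(a[0],b[0]))
# board outline from grey mask in top
im=cv2.imread("pics/top0.png");h=cv2.cvtColor(im,cv2.COLOR_BGR2HSV)
m=((h[...,1]<60)&(h[...,2]>120)).astype(np.uint8);k=np.zeros_like(m);k[115:260,270:400]=1;m*=k
c=max(cv2.findContours(m,0,2)[0],key=cv2.contourArea);r=cv2.minAreaRect(c);q=cv2.boxPoints(r)
print("board",r);print(np.round([plane("top",p,.012) for p in q],4))
s=manip.get_state();print(np.round(Ro.from_rotvec(s["eef_rot"]).as_matrix(),4))
E
```

```text
top g [336.8 204.3] [329 196  17  18 266] [0.4916 0.1782 0.0615]
top g [372.  207.3] [364 199  18  18 265] [0.4831 0.0935 0.0615]
top r [299.4 224.2] [291 216  18  17 263] [0.445  0.2686 0.0615]
scene g [346.4 195.3] [337 186  20  20 242] [0.492  0.1748 0.0615]
scene g [375.  187.1] [366 178  19  19 225] [0.484  0.0894 0.0615]
scene r [324.3 218.8] [315 214  20  10 118] [0.4462 0.2653 0.0615]
g (array([0.49061988, 0.17730865, 0.06427392]), np.float64(0.0025598691071525496))
g (array([0.48202965, 0.09284113, 0.06499795]), np.float64(0.002861132104531368))
r (array([0.44426865, 0.26758571, 0.0650618 ]), np.float64(0.0020636877505364926))
board ((337.15570068359375, 189.20919799804688), (108.80679321289062, 117.16654205322266), 4.969740867614746)
[[0.401  0.3252 0.012 ]
 [0.7003 0.2977 0.012 ]
 [0.6717 0.0182 0.012 ]
 [0.3735 0.054  0.012 ]]
[[ 9.313e-01  3.642e-01 -6.000e-04]
 [ 3.642e-01 -9.313e-01  1.900e-03]
 [ 2.000e-04 -2.000e-03 -1.000e+00]]
```

Right tag hinge is at about (0.457, 0.095) and left at about (0.472, 0.265). Board yaw is about -0.096 rad, and the heights and the 85 mm spacing check out. First I'll align the tool and shut the fingers.

Emit:
carry_out --steps '[[[0,0,0],[0,0,0.94],1],[[0,0,0],[0,0,0.94],1],[[0,0,0],[0,0,0.94],1],[[0,0,0],[0,0,0.94],1],[[0,0,0],[0,0,0.94],1]]' --force 10

```text
time_s: 0.6
tool_pos: [0.2003, -0.512, 0.302]
eef_rot: [-3.136, 0.159, 0.001]
wrist_force: [0.2, 1.1, 0.1]
finger_gap: 0.0575
grasp_force: 0.0
```

Emit:
carry_out --steps '[[[0.09,-0.21,0],[0,0,0],1],[[0.09,-0.21,0],[0,0,0],1],[[0.09,-0.21,0],[0,0,0],1],[[0.09,-0.21,0],[0,0,0],1],[[0.09,-0.21,0],[0,0,0],1]]'

```text
time_s: 1.1
tool_pos: [0.3106, -0.3102, 0.3022]
eef_rot: [-3.137, 0.154, 0.0]
wrist_force: [1.2, -0.9, -0.7]
finger_gap: 0.0175
grasp_force: 0.0
```

Emit:
carry_out --steps '[[[0.09,-0.21,0],[0,0,0],1],[[0.09,-0.21,0],[0,0,0],1],[[0.09,-0.21,0],[0,0,0],1],[[0.09,-0.21,0],[0,0,0],1],[[0.09,-0.21,0],[0,0,0],1]]'

```text
time_s: 1.6
tool_pos: [0.4205, -0.1098, 0.3024]
eef_rot: [3.138, -0.153, -0.0]
wrist_force: [0.2, -0.3, 0.5]
finger_gap: 0.0007
grasp_force: 0.0
```

Emit:
carry_out --steps '[[[0.1,-0.205,0],[0,0,0],1],[[0.1,-0.205,0],[0,0,0],1],[[0.1,-0.205,0],[0,0,0],1],[[0.1,-0.2,0],[0,0,0],1],[[0.1,-0.2,0],[0,0,0],1]]'

```text
time_s: 2.1
tool_pos: [0.5399, 0.0825, 0.3021]
eef_rot: [3.138, -0.152, -0.001]
wrist_force: [0.2, -0.4, -0.4]
finger_gap: 0.0004
grasp_force: 0.0
```

Emit:
carry_out --steps '[[[0,0,0],[0,0,0],1],[[0,0,0],[0,0,0],1]]'

```text
time_s: 2.3
tool_pos: [0.5393, 0.0813, 0.3015]
eef_rot: [3.137, -0.15, -0.004]
wrist_force: [0.3, -0.1, 0.1]
finger_gap: 0.0006
grasp_force: 0.0
```

Run:
```python
from h import *
a=manip.get_image("scene");b=manip.get_image("top")
cv2.imwrite("pics/c1.png",np.hstack([cv2.resize(a[120:260,260:420],None,fx=2.5,fy=2.5),cv2.resize(b[120:260,270:430],None,fx=2.5,fy=2.5)]))
```

```text
(no output)
```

View pics/c1.png

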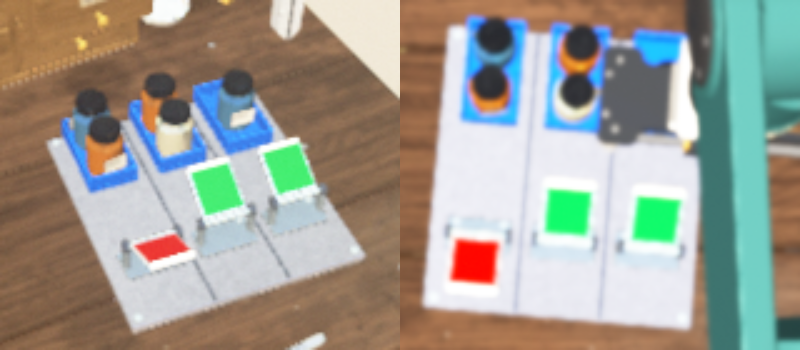

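The left crop shows the light fingertips at (287,30), behind the right tag and as predicted. The tags are unchanged. I'll lower behind the right tag's roller, then push it towards the robot.

Emit:
carry_out --steps '[[[0,-0.02,0.2],[0,0,0],1],[[0,0,0.2],[0,0,0],1],[[0,0,0.2],[0,0,0],1],[[0,0,0.1],[0,0,0],1],[[0,0,0],[0,0,0],1]]'

```text
time_s: 2.9
tool_pos: [0.5371, 0.0829, 0.1589]
eef_rot: [3.136, -0.156, -0.013]
wrist_force: [-0.4, 0.2, -0.3]
finger_gap: 0.0004
grasp_force: 0.0
```

Emit:
carry_out --steps '[[[-0.05,0,0],[0,0,0],1],[[-0.05,0,0],[0,0,0],1],[[-0.05,0,0],[0,0,0],1],[[-0.05,0,0],[0,0,0],1],[[-0.05,0,0],[0,0,0],1]]'

```text
time_s: 3.4
tool_pos: [0.4893, 0.0896, 0.1636]
eef_rot: [-3.138, 0.152, -0.003]
wrist_force: [0.6, 0.1, 0.3]
finger_gap: 0.0007
grasp_force: 0.1
```

Emit:
carry_out --steps '[[[-0.05,0,0],[0,0,0],1],[[-0.05,0,0],[0,0,0],1],[[-0.05,0,0],[0,0,0],1],[[0,0,0],[0,0,0],1],[[0,0,0],[0,0,0],1]]'

```text
time_s: 3.9
tool_pos: [0.4601, 0.0925, 0.1627]
eef_rot: [3.138, -0.152, 0.0]
wrist_force: [-0.0, 0.1, 0.2]
finger_gap: 0.0008
grasp_force: 0.0
```

Run:
```python
from h import *
a=manip.get_image("scene")
cv2.imwrite("pics/c2.png",cv2.resize(a[120:260,260:420],None,fx=3,fy=3))
```

```text
(no output)
```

View pics/c2.png

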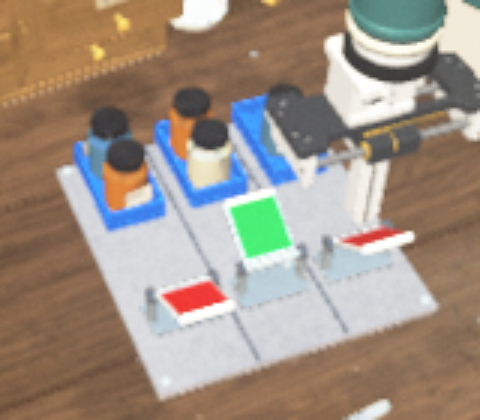

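The right tag now lies red (370,240 in the crop), and the middle tag is untouched. I'll withdraw, rise and go to the robot side of the left tag.

Emit:
carry_out --steps '[[[0.15,0,0],[0,0,0],1],[[0,0,-0.2],[0,0,0],1],[[0,0,-0.2],[0,0,0],1],[[0,0,-0.2],[0,0,0],1],[[0,0,-0.1],[0,0,0],1]]'

```text
time_s: 4.45
tool_pos: [0.4915, 0.0895, 0.3068]
eef_rot: [-3.137, 0.153, -0.009]
wrist_force: [0.2, -0.1, 0.4]
finger_gap: 0.0005
grasp_force: 0.0
```

Emit:
carry_out --steps '[[[-0.12,-0.17,0],[0,0,0],1],[[-0.12,-0.17,0],[0,0,0],1],[[-0.12,-0.17,0],[0,0,0],1],[[-0.12,-0.17,0],[0,0,0],1],[[-0.12,-0.17,0],[0,0,0],1]]'

```text
time_s: 4.95
tool_pos: [0.3866, 0.2716, 0.3027]
eef_rot: [-3.138, 0.154, -0.001]
wrist_force: [0.1, 0.9, 0.7]
finger_gap: 0.0004
grasp_force: 0.0
```

Emit:
carry_out --steps '[[[0,0,0],[0,0,0],1],[[0,0,0],[0,0,0],1]]'

```text
time_s: 5.15
tool_pos: [0.3871, 0.2709, 0.3026]
eef_rot: [3.137, -0.149, 0.0]
wrist_force: [0.5, -0.2, -0.3]
finger_gap: 0.0003
grasp_force: 0.0
```

Emit:
carry_out --steps '[[[0,0,0.2],[0,0,0],1],[[0,0,0.2],[0,0,0],1],[[0,0,0.2],[0,0,0],1],[[0,0,0.1],[0,0,0],1],[[0,0,0],[0,0,0],1]]'

```text
time_s: 5.65
tool_pos: [0.3862, 0.268, 0.1587]
eef_rot: [3.133, -0.156, -0.011]
wrist_force: [-0.3, 0.1, -0.4]
finger_gap: 0.0007
grasp_force: 0.0
```

Emit:
carry_out --steps '[[[0.05,0,0],[0,0,0],1],[[0.05,0,0],[0,0,0],1],[[0.05,0,0],[0,0,0],1],[[0.05,0,0],[0,0,0],1],[[0.05,0,0],[0,0,0],1]]'

```text
time_s: 6.15
tool_pos: [0.4384, 0.2655, 0.1635]
eef_rot: [-3.137, 0.153, -0.003]
wrist_force: [-0.9, 0.2, 0.1]
finger_gap: 0.0006
grasp_force: 0.1
```

Emit:
carry_out --steps '[[[0.05,0,0],[0,0,0],1],[[0.05,0,0],[0,0,0],1],[[0.06,0,0],[0,0,0],1],[[0,0,0],[0,0,0],1],[[0,0,0],[0,0,0],1]]'

```text
time_s: 6.65
tool_pos: [0.469, 0.2623, 0.1625]
eef_rot: [3.138, -0.153, -0.001]
wrist_force: [-0.1, -0.3, 1.0]
finger_gap: 0.001
grasp_force: 0.0
```

Emit:
carry_out --steps '[[[-0.15,0,0],[0,0,0],1],[[0,0,-0.2],[0,0,0],1],[[0,0,-0.2],[0,0,0],1],[[0,0,-0.2],[0,0,0],1],[[0,0,-0.1],[0,0,0],1]]'

```text
time_s: 7.15
tool_pos: [0.4391, 0.2658, 0.3071]
eef_rot: [-3.135, 0.151, -0.009]
wrist_force: [0.0, -0.1, 0.1]
finger_gap: 0.0002
grasp_force: 0.0
```

Emit:
carry_out --steps '[[[-0.1,0.2,0],[0,0,0],1],[[-0.1,0.2,0],[0,0,0],1],[[-0.1,0.2,0],[0,0,0],1],[[0,0.2,0],[0,0,0],1],[[0,0.2,0],[0,0,0],1]]'

```text
time_s: 7.65
tool_pos: [0.3584, 0.0711, 0.3029]
eef_rot: [3.138, -0.15, 0.003]
wrist_force: [0.4, -0.3, -0.0]
finger_gap: 0.0004
grasp_force: 0.0
```

Emit:
carry_out --steps '[[[0,0.2,0],[0,0,0],1],[[0,0.2,0],[0,0,0],1],[[0,0.2,0],[0,0,0],1],[[0,0,0],[0,0,0],1],[[0,0,0],[0,0,0],1]]'

```text
time_s: 8.15
tool_pos: [0.3478, -0.0476, 0.3026]
eef_rot: [-3.137, 0.156, -0.0]
wrist_force: [0.6, -0.7, -0.1]
finger_gap: 0.0003
grasp_force: 0.0
```

Run:
```python
from h import *
a=manip.get_image("scene");b=manip.get_image("top")
cv2.imwrite("pics/c3.png",np.hstack([cv2.resize(a[120:290,210:420],(400,324)),cv2.resize(b[100:300,190:430],(400,324))]))
for n,im in(("top",b),("scene",a)):
  for c in "gr":
    for t in blobs(im,c,BOX[n]): print(n,c,np.round(t[0],1),t[1][4],np.round(plane(n,t[0],.0615),4))
```

```text
top g [301.4 201.4] 266 [0.4997 0.2633 0.0615]
top g [336.8 204.3] 266 [0.4916 0.1782 0.0615]
top r [370.5 230.2] 257 [0.4283 0.0987 0.0615]
scene g [346.4 195.3] 242 [0.492  0.1748 0.0615]
scene g [316.7 203.8] 259 [0.5003 0.2598 0.0615]
scene r [384.5 200.9] 105 [0.4295 0.0942 0.0615]
```

View pics/c3.png

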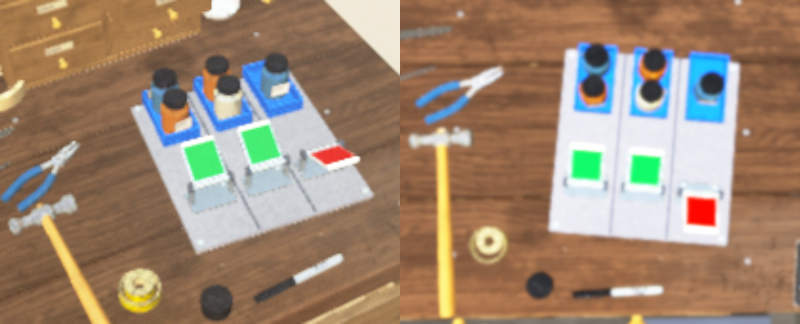

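The left tag (205,160) and middle tag (262,145) show green and the right tag (333,157) shows red. They lie at their stops by measurement, and the jars and loose things have not moved.

```bash
python3 -c "
from station import manip
print(manip.close_job())"
```

```text
the job is handed in; nothing more can be done
None
```

The job is handed in: I pushed the left tag over to green and the right tag over to red, left the middle one green, and in the last pictures all three lay at their stops with nothing else moved; no verdict came back.

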